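# Log a new paint tin and charge it with mixing balls

## Robot

A 7-joint arm with a two-finger parallel gripper is mounted at the origin on the work surface. World frame = base frame: x ahead of the robot, y to its left, z up, the work surface at z = 0. Lengths are in m, angles in rad, forces in N, time in s.
With the tool pointing down it reaches from about 0.35 to 0.9 m from the base axis. Payload 19.9 kg.
Tool frame: the origin (TCP) lies between the finger pads; the fingertips stand 19 mm ahead of it and the grasp point (between the pads) is the TCP; z points along the fingers, y is the direction in which the jaws open and shut (so a half turn about z gives the same grasp; the last joint's range is limited). The gripper opens to 94 mm and grips with 3 to 60 N. Pads are 16 mm wide; open, the fingers measure 119 mm over their backs; the gripper's body (75 mm by 177 mm) begins 78 mm behind the grasp point.
Start: joints at [-1.155, 0.417, -0.01, 1.614, 0.005, 1.111, -0.053], TCP at [0.276, 0.561, 0.188] pointing down, gripper open.
Joint ranges: [-2.81, 2.81], [-0.39, 2.02], [-1.27, 1.25], [0.06, 2.57], [-1.19, 4.33], [0.19, 2], [-2.82, 2.82]. Speed limits (rad/s): [1.89, 1.89, 2.39, 2.39, 3.01, 3.01, 3.01].

## Interface

Orientations are given as a 3x3 rotation matrix whose columns are the frame's x, y, z axes.
In Python, from rig import robot gives the robot as it stands. Calls block until the motion is done:
- robot.move_ptp(position, orientation): joint-space move of the TCP to a pose.
- robot.move_linear(position, velocity=0.15, frame=None, threshold=None): straight line of the TCP; frame=None keeps the orientation; velocity is the mean speed in m/s. With threshold (N) it stops when the force on the tool has changed by that much, and returns True; else False.
- robot.goto_joints(angles): joint-space move.
- robot.gripper_to(opening): finger opening in m; the grip force is fixed at half the most; returns when the fingers have stopped.
- robot.pause(seconds).
- robot.ik(position, orientation): joint angles nearest the present ones, or None.
- robot.get_state(): the state.
- robot.grab_frame(name): name is "side" or "top" or "wrist"; returns the picture (400x640x3 uint8, red, green, blue); there is no depth.
- robot.camera_info(name): a dict with "fx", "fy", "cx", "cy" (pixels), "dist" ([k1, k2, p1, p2, k3] as OpenCV has them; the pictures are not rectified), "rvec" (rotation vector, rad) and "tvec" (3), from world to camera coordinates, as OpenCV has them. Camera axes: x right, y down, z forward; pixel columns grow to the right and rows downward; lengths in m; the calibration is good to about 2 mm. A picture is of the moment at which its call begins: read the wrist's pose just before it. camera_info takes no time and is no camera call; for the wrist camera it gives the pose at the moment of the call.
A pose or a line that the arm cannot do raises robot.PlanningError and nothing moves.
- robot.sign_off(): hands the job in, once; it reports no verdict.
The state is a dict: "time": time; "qpos": joint angles; "joint_vel": joint speeds; "effort": joint torques, N m; "ee_pos": TCP position; "tool_rot": TCP orientation; "force": force on the tool from outside, world axes, zero at the start; "moment": the same for the moment, N m; "opening": finger opening in m.
Only numpy, scipy, OpenCV 4.12 (cv2) and the standard library are available. Lean on these libraries where they do the work, as an engineer would, in place of code of your own. Each camera call takes 0.05 s, during which the arm holds its last target. There are 200 camera calls.

## Task

Take the hand scanner and aim its window squarely at the middle of the barcode label on the open orange tin, roughly 80 mm off, and hold it still for two seconds, then lay it back lengthwise on its blue pad and let go. Then take the red scoop by its handle, tip all five steel mixing balls into that tin, and stand the scoop upright on the bare bench again. Do not shift the tin, pick up balls with the gripper, or disturb the other things on the bench.

Things in the scene. Friction and masses are not known exactly. Their poses are not given: they have to be found in the camera images.
- scanner: Hand scanner lying on the blue pad, 120 long x 40 wide x 36 high, black body with a yellow nose (50 wide, 40 high, the foremost 30 mm). Origin: centre of its underside; +x runs forward out of the nose (the beam), z up. Grip the black body from above across its 40 mm width (10 mm behind the origin, about 24 mm above the underside). About 0.18 kg.
- scanner_window (a point): Centre of the scanner's window on the front of the nose: 60 mm ahead of the scanner's origin and 20 mm above its underside. Axes as the scanner's; the beam leaves along +x.
- pad: Fixed flat blue pad, 170 x 90 x 6 thick, the scanner's place; x along its length. Origin: centre of its underside, so the surface is 6 mm above it.
- tin: Open, empty metal tin with an orange band, outside diameter 108, height 140, wall 3, floor 4 thick, loose, 0.35 kg. Origin: centre of its underside; -x points out through the middle of the white barcode label. A black tape strip, 16 wide, is folded over the rim right above the label's middle and runs 70 down the inside, so it shows from above and from the far side where the label faces.
- tin_label (a point): Middle of the label, on the outer face of the tin's side, 55 mm from the tin's axis and 80 mm above its underside. The label is 50 wide x 44 high. Axes as the tin's: the label faces the tin's -x.
- tin_rim (a point): Centre of the tin's mouth (inside diameter 102), 140 mm above its underside.
- scoop: Red pouring scoop: floor 4 thick, 66 x 60; side walls 50 high, 3 thick, 66 mm over their outsides; closed at the back (+x, at 41 mm). Its front (-x) is a ramp climbing at 28 degrees from the floor to the open lip, so tipping the front down by 45 to 60 degrees empties it. Overall x from -79 to +42, height 101. Origin: underside of the floor, near its middle; z up. 0.12 kg without the balls.
- scoop_grip (a point): Middle of the scoop's handle, a bar along the scoop's x, 67 long, 14 wide, 16 high, above the bowl: 5 mm behind (+x) and 93 mm above the scoop's origin. Grip it from above, fingers closing along the scoop's y.
- scoop_lip (a point): Middle of the scoop's pouring lip: 79 mm in front (-x) of the scoop's origin and 32 mm above it.
- full_tin: Bystander: closed tin with a blue band, diameter 109, height 142, about 0.95 kg. Origin: centre of its underside.
- hardener: Bystander: white bottle with a red cap, diameter 52, height 130. Origin: centre of its underside.
- jar: Bystander: clear jar with a white cap, diameter 68, height 90. Origin: centre of its underside.
- tape: Bystander: yellow tape roll lying flat, outside diameter 90, height 25. Origin: centre of its underside.
- ball0: Steel mixing ball 1 of 5, diameter 16, 16 g, lying loose in the scoop. Origin: its centre.
- ball1: Steel mixing ball 2 of 5, diameter 16, 16 g, lying loose in the scoop. Origin: its centre.
- ball2: Steel mixing ball 3 of 5, diameter 16, 16 g, lying loose in the scoop. Origin: its centre.
- ball3: Steel mixing ball 4 of 5, diameter 16, 16 g, lying loose in the scoop. Origin: its centre.
- ball4: Steel mixing ball 5 of 5, diameter 16, 16 g, lying loose in the scoop. Origin: its centre.
Not all that is in view belongs to the job. Several things look just like the scoop: the one meant starts farthest from the robot's base.

How it is judged:
On the way, in this order (a step that is already met when the one before it is completed fails the run):
1. the scanner's beam rests on the label within 16 mm of its middle, within 20 degrees of square, window 40 to 130 mm from it, held still for over a second (x of tin_label in the frame of scanner_window between 0.04 and 0.13 m and y of tin_label in the frame of scanner_window between -0.016 and 0.016 m and z of tin_label in the frame of scanner_window between -0.016 and 0.016 m and angle between the x axis of scanner and the x axis of tin, either way round below 0.35 rad and linear speed of scanner below 0.025 m/s and angular speed of scanner below 0.15 rad/s), for 1.2 s.
2. the scanner lies on its pad, lengthwise, let go (x of scanner in the frame of pad between -0.035 and 0.035 m and y of scanner in the frame of pad between -0.032 and 0.032 m and z of scanner in the frame of pad between 0 and 0.011 m and angle between scanner's own z axis and vertical below 0.12 rad and angle between the x axis of scanner and the x axis of pad, either way round below 0.3 rad and contact force between the fingers and scanner below 0.1 N), for 0.2 s.
3. all five balls are in the orange tin (horizontal distance between each of ball0, ball1, ball2, ball3, ball4 and tin below 0.052 m and z of ball0 in the frame of tin between 0 and 0.08 m and z of ball1 in the frame of tin between 0 and 0.08 m and z of ball2 in the frame of tin between 0 and 0.08 m and z of ball3 in the frame of tin between 0 and 0.08 m and z of ball4 in the frame of tin between 0 and 0.08 m), for 0.2 s.
At the end, for the whole second after the job is handed in: Scanner right way up on the pad (origin within 35 mm along, 32 mm across of its centre; 17 degrees of lengthwise, either way round); five balls inside the upright orange tin; scoop upright (6 degrees) at rest on the bare bench; all released (all of step 2 and all of step 3 and linear speed of each of scanner, scoop below 0.02 m/s and height (world z) of scoop between -0.004 and 0.004 m and angle between scoop's own z axis and vertical below 0.1 rad and angle between tin's own z axis and vertical below 0.08 rad and contact force between the fingers and scoop below 0.1 N); the robot touches nothing.
It fails at once if the orange tin is shifted by more than 30 mm or tipped (distance of tin from where it was at the start of the episode above 0.03 m or angle between tin's own z axis and vertical above 0.3 rad).
It fails at once if a bystander (blue tin, bottle, jar or tape roll) is shifted by more than 30 mm or tipped (distance of any of full_tin, hardener, jar, tape from where it was at the start of the episode above 0.03 m or angle between any of full_tin, hardener, jar, tape's own z axis and vertical above 0.4 rad).
It fails at once if the gripper squeezes a mixing ball (contact force between the fingers and ball0 above 2 N or contact force between the fingers and ball1 above 2 N or contact force between the fingers and ball2 above 2 N or contact force between the fingers and ball3 above 2 N or contact force between the fingers and ball4 above 2 N).
It also fails if it takes over 72 s, if anything falls off the work surface, if the arm or the gripper's body presses on something with over 40 N, if the wrist force passes 120 N, or if a joint passes its speed limit or range.

## Working session

There is one attempt and no reset: what is moved stays moved. The work goes in short steps, each a Python script; the robot and the scene stay as the last script left them, time stands still between calls to the robot, and variables do not carry over. Pictures are saved under pics/ and viewed, about 8 in all and at most 12, crops included, and the job is handed in when it is done.

```bash
mkdir -p pics; ls; cat > h.py <<'E'
import numpy as np, cv2
from rig import robot
def grab(n,f):
    im=robot.grab_frame(n); cv2.imwrite(f'pics/{f}.png',im[...,::-1]); return im
def cam(n):
    c=robot.camera_info(n)
    K=np.array([[c['fx'],0,c['cx']],[0,c['fy'],c['cy']],[0,0,1.]])
    return K,np.array(c['dist'],float),np.array(c['rvec'],float).reshape(3,1),np.array(c['tvec'],float).reshape(3,1)
def ray(n,uv,c=None):
    K,d,r,t=c or cam(n); R=cv2.Rodrigues(r)[0]
    p=cv2.undistortPoints(np.array(uv,float).reshape(-1,1,2),K,d).reshape(-1,2)
    D=np.c_[p,np.ones(len(p))]@R
    return (-R.T@t).ravel(),D
def onplane(n,uv,z,c=None):
    o,D=ray(n,uv,c); return o+D*((z-o[2])/D[:,2])[:,None]
def proj(n,P,c=None):
    K,d,r,t=c or cam(n); return cv2.projectPoints(np.array(P,float).reshape(-1,1,3),r,t,K,d)[0].reshape(-1,2)
E
python3 - <<'E'
from h import *
grab('top','top0');grab('side','side0')
for n in('top','side'):
    o,D=ray(n,[[320,200]]);print(n,o,D)
E
```

```text
pics
top [0.45994458 0.01367277 1.115423  ] [[ 0.06596395 -0.01412725 -0.99776888]]
side [-0.2669987  -0.73780021  1.12870978] [[ 0.53685769  0.50055783 -0.67942106]]
```

View pics/top0.png

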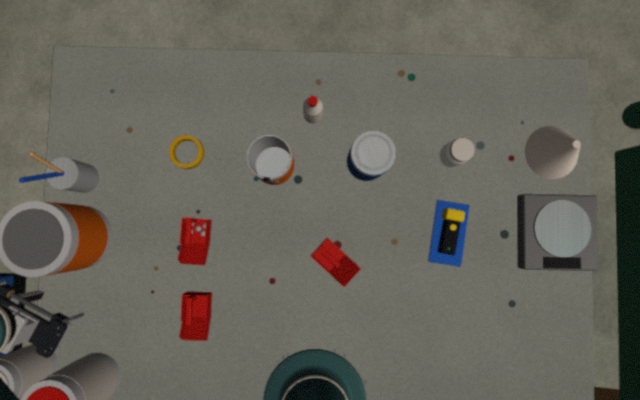

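View pics/side0.png

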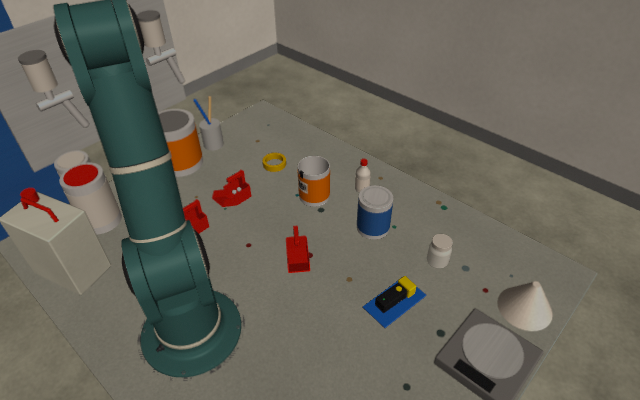

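Top view: the robot base is at the bottom, +x is up and +y is left. There are three red scoops, at (195,241), (196,315) and (336,262). The one at (195,241) looks farthest from the base and holds pale balls. The orange tin is at (270,158) with its tape near (263,180), and the scanner is on the blue pad at (449,233). I'll confirm with an enlarged composite and compute positions.

```bash
python3 - <<'E'
from h import *
im=cv2.imread('pics/top0.png');sd=cv2.imread('pics/side0.png')
def crop(i,x,y,w,h,s): return cv2.resize(i[y:y+h,x:x+w],None,fx=s,fy=s,interpolation=cv2.INTER_CUBIC)
a=crop(im,165,205,60,70,5);b=crop(im,240,125,60,70,5)
c=crop(im,420,195,60,70,5)[:, :200]
d=crop(sd,285,140,60,50,5);e=crop(sd,205,165,60,50,5)
f=crop(sd,360,270,70,50,5)[:, :200]
out=np.vstack([np.hstack([a,b,c]),np.hstack([e,d,f])]);cv2.imwrite('pics/crop0.png',out);print(out.shape)
print(onplane('top',[[195,241],[196,315],[336,262],[449,233]],0.03))
hsv=cv2.cvtColor(im,cv2.COLOR_BGR2HSV)
def comps(m,amin=30):
    n,l,s,ce=cv2.connectedComponentsWithStats(m);return [(l==i).astype(np.uint8) for i in range(1,n) if s[i,4]>amin]
for nm,lo,hi,z in [('blue',(105,150,60),(125,255,255),.006),('yellow',(22,130,80),(34,255,255),.0),('red',(0,190,80),(6,255,255),0.),('red2',(174,190,80),(180,255,255),0.)]:
    for m in comps(cv2.inRange(hsv,lo,hi)):
        c=max(cv2.findContours(m,0,1)[0],key=cv2.contourArea);r=cv2.minAreaRect(c)
        bx=cv2.boxPoints(r); print(nm,np.round(r[0]),np.round(r[1]),onplane('top',bx,z)[:,:2].round(3).tolist())
E
```

```text
(600, 800, 3)
[[ 0.41683429  0.32487223  0.03      ]
 [ 0.22494916  0.31521364  0.03      ]
 [ 0.3693465  -0.04696992  0.03      ]
 [ 0.45129248 -0.34484213  0.03      ]]
blue [ 41. 177.] [ 3. 42.] [[0.576, 0.814], [0.596, 0.701], [0.587, 0.699], [0.567, 0.812]]
blue [448. 233.] [32. 62.] [[0.375, -0.296], [0.54, -0.32], [0.529, -0.407], [0.364, -0.382]]
blue [  6. 281.] [ 8. 12.] [[0.307, 0.851], [0.313, 0.819], [0.292, 0.814], [0.286, 0.846]]
yellow [176. 148.] [10. 26.] [[0.639, 0.42], [0.706, 0.396], [0.696, 0.37], [0.629, 0.395]]
yellow [195. 157.] [13. 29.] [[0.619, 0.377], [0.689, 0.338], [0.671, 0.308], [0.602, 0.346]]
yellow [454. 215.] [18. 11.] [[0.49, -0.342], [0.519, -0.348], [0.51, -0.397], [0.481, -0.391]]
yellow [453. 227.] [6. 6.] [[0.476, -0.357], [0.476, -0.374], [0.46, -0.374], [0.459, -0.357]]
red [312. 100.] [8. 8.] [[0.808, 0.041], [0.824, 0.026], [0.809, 0.01], [0.793, 0.025]]
red [194. 241.] [28. 44.] [[0.359, 0.377], [0.478, 0.37], [0.473, 0.294], [0.354, 0.301]]
red [336. 261.] [44. 25.] [[0.383, 0.019], [0.433, -0.025], [0.354, -0.115], [0.304, -0.07]]
red [195. 316.] [28. 46.] [[0.157, 0.365], [0.278, 0.362], [0.275, 0.286], [0.154, 0.29]]
red [ 48. 393.] [12. 39.] [[0.02, 0.763], [0.023, 0.659], [-0.008, 0.657], [-0.011, 0.761]]
```

View pics/crop0.png

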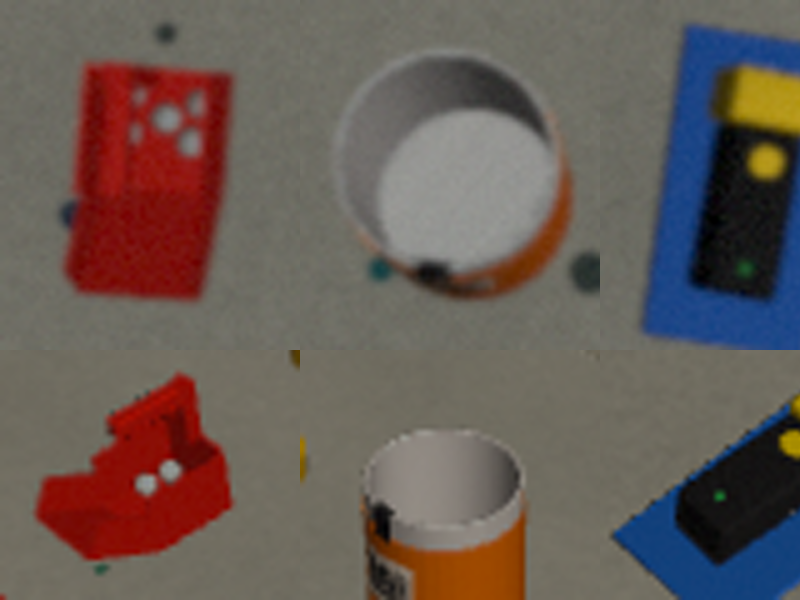

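Crop: the scoop at (195,241) holds the balls at its far (+x) end, with its lip toward the robot. Ranges from the base are about 0.53 m, against 0.39 m and 0.37 m for the other two, so this one is meant. The tin's tape is at about (266,178), so the label faces roughly −x. The scanner's nose points to +x.

```bash
python3 - <<'E'
from h import *
im=cv2.imread('pics/top0.png')
s=robot.get_state();R=s['tool_rot'];print(np.round(R,3),s['ee_pos'],s['time'])
o,D=ray('wrist',[[320,200],[639,200],[320,399]]);print('cam in tool',np.array(R).T@(o-s['ee_pos']),'dirs',(D@np.array(R)).round(3))
print('tin',onplane('top',[[269.6,158.5],[266.4,178.6]],.14))
for a in (0,-.15,.3):
  for p in ([.42,.1,.084],[.40,.06,.084],[.45,-.35,.03],[.42,.32,.093],[.5,.12,.4],[.38,-.35,.3]):
    c,s_=np.cos(a),np.sin(a)
    for sg in (1,-1):
      T=np.array([[sg*c,sg*s_,0],[sg*s_,-sg*c,0],[0,0,-1.]])
      q=robot.ik(p,T);print(a,p,sg,None if q is None else np.round(q,2))
E
```

```text
[[-0.897  0.442 -0.   ]
 [ 0.442  0.897 -0.001]
 [-0.    -0.001 -1.   ]] [0.27608035 0.56032581 0.187209  ] 0.1
cam in tool [ 7.02737058e-02  8.40459131e-05 -1.97448214e-01] dirs [[-0.235 -0.005  0.972]
 [-0.235  1.056  0.972]
 [-0.884 -0.005  0.809]]
tin [[0.62145898 0.12246342 0.14      ]
 [0.5729434  0.12877462 0.14      ]]
0 [0.42, 0.1, 0.084] 1 [-0.87  0.26  0.64  2.19 -0.22  0.76 -1.65]
0 [0.42, 0.1, 0.084] -1 [-0.51  0.22  0.23  2.18 -0.07  0.75  1.34]
0 [0.4, 0.06, 0.084] 1 [-0.83  0.21  0.67  2.25 -0.19  0.74 -1.6 ]
0 [0.4, 0.06, 0.084] -1 [-0.5   0.18  0.3   2.24 -0.08  0.74  1.42]
0 [0.45, -0.35, 0.03] 1 [ 0.09  0.62  0.69  1.89 -0.53  0.82 -0.52]
0 [0.45, -0.35, 0.03] -1 [ 0.03  0.66  0.78  1.89 -0.61  0.85  2.69]
0 [0.42, 0.32, 0.093] 1 [-1.17  0.41  0.56  1.96 -0.28  0.85 -2.02]
0 [0.42, 0.32, 0.093] -1 [-0.71  0.36 -0.    1.94  0.    0.84  0.86]
0 [0.5, 0.12, 0.4] 1 [-0.85  0.09  0.6   1.58 -0.05  1.49 -1.81]
0 [0.5, 0.12, 0.4] -1 [-0.55  0.09  0.28  1.57 -0.02  1.49  1.3 ]
0 [0.38, -0.35, 0.3] 1 [-0.1   0.17  0.9   1.75 -0.14  1.28 -0.74]
0 [0.38, -0.35, 0.3] -1 [ 1.0
[... 1030 characters left out ...]
1.62]
0.3 [0.4, 0.06, 0.084] 1 [-0.81  0.21  0.65  2.25 -0.18  0.74 -1.31]
0.3 [0.4, 0.06, 0.084] -1 [-0.46  0.18  0.25  2.24 -0.07  0.74  1.71]
0.3 [0.45, -0.35, 0.03] 1 [ 0.09  0.62  0.68  1.89 -0.53  0.82 -0.22]
0.3 [0.45, -0.35, 0.03] -1 [ 1.03  0.58 -0.55  1.86  0.41  0.82  2.14]
0.3 [0.42, 0.32, 0.093] 1 [-1.12  0.4   0.5   1.95 -0.25  0.85 -1.75]
0.3 [0.42, 0.32, 0.093] -1 [-0.67  0.36 -0.05  1.94  0.02  0.84  1.14]
0.3 [0.5, 0.12, 0.4] 1 [-0.84  0.09  0.6   1.58 -0.05  1.49 -1.51]
0.3 [0.5, 0.12, 0.4] -1 [-0.53  0.09  0.25  1.57 -0.02  1.49  1.6 ]
0.3 [0.38, -0.35, 0.3] 1 [-0.1   0.17  0.9   1.75 -0.14  1.28 -0.44]
0.3 [0.38, -0.35, 0.3] -1 [ 1.33  0.19 -0.73  1.71  0.13  1.29  2.44]
```

```bash
cat >> h.py <<'E'
def down(a,sg=-1):
    c,s=np.cos(a),np.sin(a); return np.array([[sg*c,sg*s,0],[sg*s,-sg*c,0],[0,0,-1.]])
E
python3 - <<'E'
from h import *
import pickle
L={}
robot.move_ptp([.46,.11,.24],down(0)); L['t']=cam('wrist');a=grab('wrist','w_tin')
print(robot.get_state()['time'])
robot.move_ptp([.40,-.345,.22],down(-.14)); L['s']=cam('wrist');b=grab('wrist','w_scan')
print(robot.get_state()['time'])
pickle.dump(L,open('cams.pkl','wb'))
cv2.imwrite('pics/w2.png',cv2.resize(np.vstack([a,b])[...,::-1],None,fx=.75,fy=.75))
E
```

```text
1.9333
3.6667
```

View pics/w2.png

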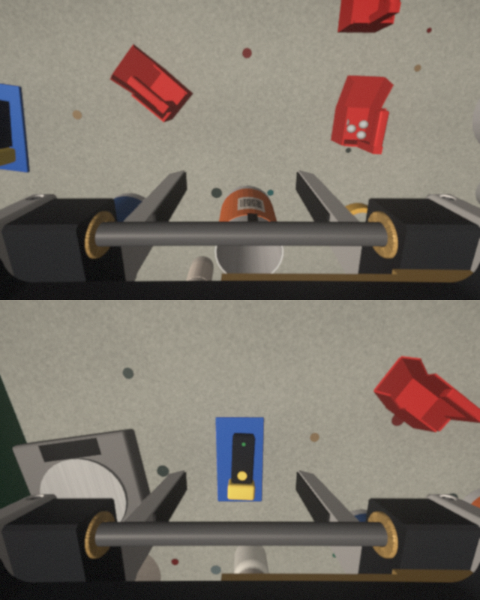

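Upper view: the tin's label is at (332,273) in full pixels and squarely visible, with the tape above it. Lower view: the scanner on its pad at about (322,610−400)·, with the nose away from the robot. Now refining the numbers.

```bash
python3 - <<'E'
from h import *
import pickle
from scipy.optimize import least_squares
L=pickle.load(open('cams.pkl','rb'))
w=cv2.imread('pics/w_tin.png');h=cv2.cvtColor(w,cv2.COLOR_BGR2HSV)
org=cv2.inRange(h[220:300,280:380],(5,130,60),(18,255,255))
c=max(cv2.findContours(org,0,1)[0],key=cv2.contourArea).reshape(-1,2)+[280,220]
print('orange bbox',c.min(0),c.max(0))
hull=cv2.convexHull(c);m=np.zeros(w.shape[:2],np.uint8);cv2.fillConvexPoly(m,hull,1)
lab=((m>0)&(cv2.inRange(h,(5,130,60),(18,255,255))==0)).astype(np.uint8)
n,l,s,ce=cv2.connectedComponentsWithStats(lab)
for i in np.argsort(-s[1:,4])[:3]+1:
    cc=max(cv2.findContours((l==i).astype(np.uint8),0,1)[0],key=cv2.contourArea);r=cv2.minAreaRect(cc)
    print('label comp',s[i],r,onplane('w',[r[0]],.08,L['t']).round(4))
# orange silhouette left/right: tangent rays
o,D=ray('w',c,L['t']); a=np.arctan2(D[:,1],D[:,0]);lo,hi=a.min(),a.max()
mid=(lo+hi)/2;dist=.054/np.sin((hi-lo)/2);print('tin C wrist',o[:2]+dist*np.array([np.cos(mid),np.sin(mid)]))
t=cv2.imread('pics/top0.png');e=cv2.Canny(cv2.cvtColor(t,cv2.COLOR_BGR2GRAY),40,100)
ys,xs=np.nonzero(e[125:190,240:300]);P=onplane('top',np.c_[xs+240,ys+125],.14)[:,:2]
C=np.array([.6215,.1225])
for k in range(6):
    d=np.linalg.norm(P-C,axis=1);ok=(abs(d-.054)<.006)
    C=least_squares(lambda q:np.linalg.norm(P[ok]-q,axis=1)-.054,C,loss='soft_l1',f_scale=.001).x
print('tin C top',C,ok.sum(),np.std(np.linalg.norm(P[ok]-C,axis=1)))
# scanner
for nm,im,cm,off in(('wrist','w_scan',L['s'],(270,130)),):
    b=cv2.imread(f'pics/{im}.png');hh=cv2.cvtColor(b,cv2.COLOR_BGR2HSV)[130:300,270:370]
    for k,lo,hi,z in(('pad',(105,120,40),(125,255,255),.006),('yel',(20,120,60),(34,255,255),.046),('blk',(0,0,0),(180,255,45),.042)):
        mm=cv2.inRange(hh,lo,hi)
        c=max(cv2.findContours(mm,0,1)[0],key=cv2.contourArea)+np.array(off);r=cv2.minAreaRect(c);P=onplane('w',cv2.boxPoints(r),z,cm)[:,:2]
        e1,e2=P[1]-P[0],P[2]-P[1];print(k,r,P.mean(0).round(4),[(np.linalg.norm(x).round(4),np.degrees(np.arctan(x[1]/x[0])).round(1)) for x in(e1,e2)])
E
```

```text
orange bbox [293 252] [366 295]
label comp [316 262  38  22 625] ((334.8836975097656, 271.6514892578125), (38.087318420410156, 19.776107788085938), 5.04245138168335) [[0.5736 0.1288 0.08  ]]
label comp [305 285  54  11 394] ((331.5, 290.0), (10.0, 53.0), 90.0) [[0.6005 0.1246 0.08  ]]
label comp [293 286   1   3   3] ((293.0, 287.0), (2.0, 0.0), -90.0) [[0.5961 0.0729 0.08  ]]
tin C wrist [0.62739867 0.12248053]
tin C top [0.62228815 0.12496608] 198 0.003066442062410142
pad ((318.9999694824219, 211.99996948242188), (61.99999237060547, 109.99998474121094), -0.0) [ 0.4506 -0.3544] [(np.float64(0.1657), np.float64(-9.5)), (np.float64(0.0856), np.float64(82.1))]
yel ((321.2475280761719, 253.52476501464844), (34.82630157470703, 24.07990074157715), 5.710593223571777) [ 0.494  -0.3571] [(np.float64(0.035), np.float64(-14.0)), (np.float64(0.0467), np.float64(76.0))]
blk ((323.44354248046875, 214.4027099609375), (25.51272201538086, 28.319744110107422), 3.5763344764709473) [ 0.441  -0.3469] [(np.float64(0.039), np.float64(-11.8)), (np.float64(0.0334), np.float64(78.4))]
```

Tin axis is about (0.6245, 0.1235), and the label middle about (0.570, 0.129) facing yaw 174°, with top and wrist views agreeing to about 5 mm. The scanner yaw is about −0.20 and its origin about (0.4525, −0.349). Grasping and scanning now.

```bash
python3 - <<'E'
from h import *
c=onplane('top',[[454,215],[453,227]],.046);print('top nose',c)
T=lambda:round(robot.get_state()['time'],2)
a=-.2
robot.move_ptp([.4427,-.347,.13],down(a)); robot.move_linear([.4427,-.347,.031],velocity=.12)
robot.gripper_to(.02); s=robot.get_state(); print('open',s['opening'],s['force'],T())
robot.move_linear([.4427,-.347,.22],velocity=.2)
y=-.103
robot.move_ptp([.4206,.1447,.20],down(y)); robot.move_linear([.4206,.1447,.084],velocity=.12)
print(T(),robot.get_state()['ee_pos'],robot.get_state()['opening'])
grab('side','side1');grab('top','top1');grab('wrist','w1');robot.pause(2.3);print(T())
t,s,w=[cv2.imread(f'pics/{n}1.png') for n in('top','side','w')]
r=lambda i,x,y:cv2.resize(i[y:y+100,x:x+133],(400,300),interpolation=cv2.INTER_CUBIC)
cv2.imwrite('pics/scan.png',np.vstack([np.hstack([r(t,210,120),r(s,235,140)]),np.hstack([cv2.resize(w,(400,250)),np.zeros((250,400,3),np.uint8)])]))
E
```

```text
top nose [[ 0.49863639 -0.35262308  0.046     ]
 [ 0.46725191 -0.35002226  0.046     ]]
open 0.020351736943952585 [-0.32219126 -0.46805238  0.26789802] 6.33
10.32 [0.42098621 0.14479923 0.08452182] 0.019927356001409276
12.78
```

View pics/scan.png

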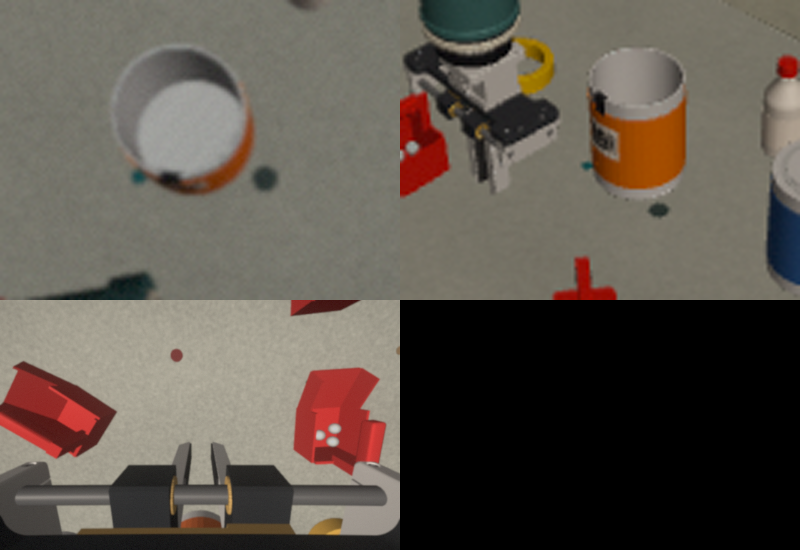

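Scan check: the gripper is empty, because the fingers closed to 20 mm without the scanner. Looking at where the scanner is.

```bash
python3 - <<'E'
from h import *
t=cv2.imread('pics/top1.png');s=cv2.imread('pics/side1.png')
r=lambda i,x,y:cv2.resize(i[y:y+100,x:x+100],(400,400),interpolation=cv2.INTER_CUBIC)
cv2.imwrite('pics/miss.png',np.hstack([r(t,400,180),r(s,345,250)]))
E
```

```text
(no output)
```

View pics/miss.png

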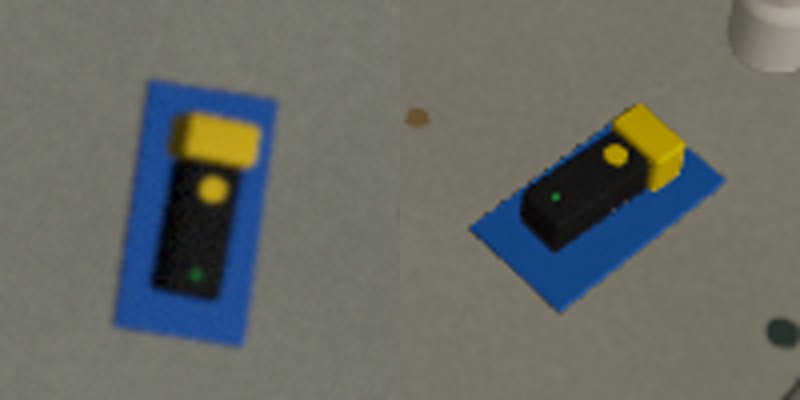

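```bash
python3 - <<'E'
from h import *
s=robot.get_state();print(s['opening'],s['force'],s['time'])
robot.move_linear([.4206,.1447,.20],velocity=.25)
robot.gripper_to(.094);s=robot.get_state();print(s['opening'],s['time'])
robot.gripper_to(.0);s=robot.get_state();print(s['opening'],s['time'])
grab('wrist','w_closed')
robot.gripper_to(.02);s=robot.get_state();print(s['opening'],s['time'])
grab('wrist','w_20')
a,b=cv2.imread('pics/w_closed.png'),cv2.imread('pics/w_20.png')
cv2.imwrite('pics/g.png',np.hstack([a[200:400,120:520],b[200:400,120:520]]))
E
```

```text
0.019704463226859918 [ 0.92673426  0.22352521 -0.01524032] 12.775
0.09381095911769459 14.5917
0.00030994052785833043 16.0083
0.019998860748877644 16.5833
```

View pics/g.png

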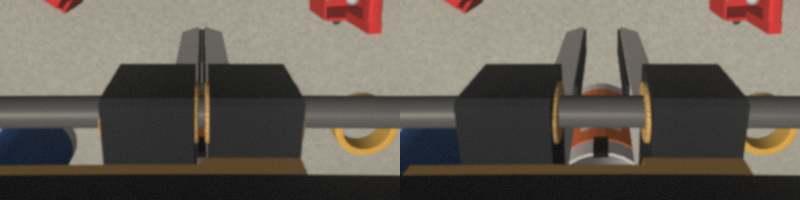

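```bash
python3 - <<'E'
from h import *
a=-.17
robot.gripper_to(.075)
robot.move_ptp([.4427,-.347,.12],down(a)); print(robot.get_state()['ee_pos'],robot.get_state()['opening'])
robot.move_linear([.4427,-.347,.031],velocity=.12)
s=robot.get_state();print(s['ee_pos'],s['opening'],s['time'],s['force'])
w=grab('wrist','w_pg');sd=grab('side','s_pg')
cv2.imwrite('pics/pg.png',np.vstack([cv2.resize(w[150:350,160:480],(640,400)),cv2.resize(sd[240:340,340:500],(640,400))])[:,:,::-1][::1])
img=cv2.imread('pics/pg.png');cv2.imwrite('pics/pg.png',cv2.resize(img,None,fx=.75,fy=.75))
E
```

```text
[ 0.44333408 -0.34612147  0.11998747] 0.07463112124695526
[ 0.44293003 -0.34735268  0.03157766] 0.07513218282965396 20.3 [ 0.30701261  0.38413682 -0.06329839]
```

View pics/pg.png

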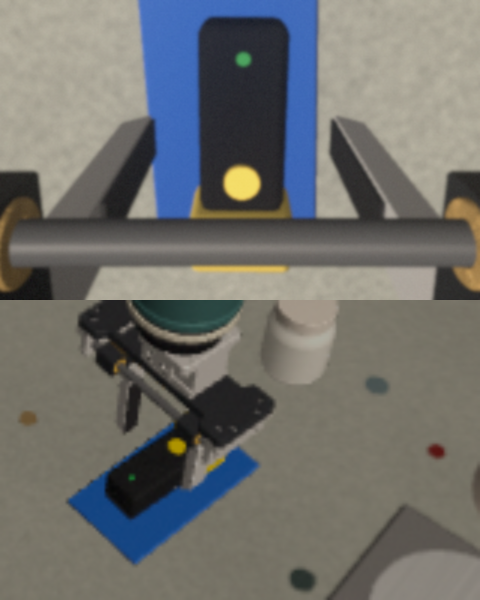

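Straddling looks right: the body sits centred between the fingers on the pad. Closing now, with a check.

```bash
python3 - <<'E'
from h import *
for g in (.036,.03):
    robot.gripper_to(g);s=robot.get_state();print(g,s['opening'],s['time'],s['force'],s['ee_pos'])
w=grab('wrist','w_gr');cv2.imwrite('pics/gr.png',w[150:350,160:480,::-1])
E
```

```text
0.036 0.03568521605258856 21.1667 [-0.08115083 -0.61341034 -0.5475127 ] [ 0.44268209 -0.34702874  0.0310007 ]
0.03 0.030072813467356622 21.5083 [-0.72042911 -0.96783362 -0.3290263 ] [ 0.44273126 -0.34700277  0.03099822]
```

View pics/gr.png

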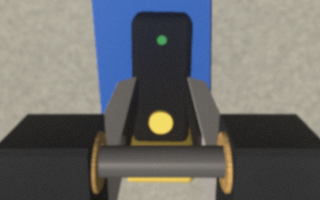

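```bash
python3 - <<'E'
from h import *
robot.gripper_to(0);s=robot.get_state();print(s['opening'],s['time'],s['force'])
w0=grab('wrist','w_g0')
robot.move_linear([.4427,-.347,.08],velocity=.1);s=robot.get_state();print(s['opening'],s['time'],s['force'])
w=grab('wrist','w_g1');sd=grab('side','s_g1')
cv2.imwrite('pics/gr2.png',np.vstack([w0[150:350,160:480],w[150:350,160:480],cv2.resize(sd[240:340,340:500],(320,200))])[...,::-1])
E
```

```text
0.0003645828210172589 22.175 [ 0.08014132 -0.24326234 -0.05778961]
0.00032434679989669515 22.8667 [-0.15925224  0.18964413 -0.92494142]
```

View pics/gr2.png

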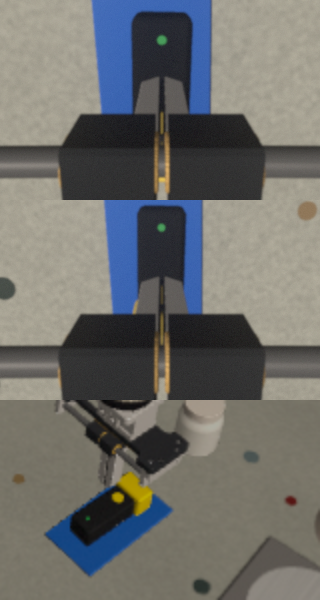

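The fingers close fully without touching, though the pads should be at the body. So the actual fingertips and the reported TCP disagree with the scene. I'll compute where the fingertips should project against where they are seen.

```bash
python3 - <<'E'
from h import *
s=robot.get_state();R=np.array(s['tool_rot']);p=np.array(s['ee_pos']);print(p,R.round(3).tolist())
tip=lambda x,y,z:p+R@np.array([x,y,z])
P=[tip(0,0,.019),tip(0,0,0),tip(.008,0,.019),tip(-.008,0,.019),tip(0,0,-.078)]
pw,ps,pt=proj('wrist',P),proj('side',P),proj('top',P)
print(pw.round(),ps.round(),pt.round())
w=cv2.imread('pics/w_g1.png');sd=cv2.imread('pics/s_g1.png');t=grab('top','t_g1')[...,::-1].copy()
cs=[(0,0,255),(0,255,0),(255,0,255),(255,255,0),(0,255,255)]
def z(im,pts,x,y,wd,ht,f):
    o=cv2.resize(im[y:y+ht,x:x+wd],None,fx=f,fy=f,interpolation=cv2.INTER_CUBIC)
    for q,c in zip(pts,cs): cv2.circle(o,tuple(int(v) for v in ((q-[x,y])*f)),3,c,-1)
    return o
o=np.hstack([z(sd,ps,340,200,100,125,4),z(w,pw,240,150,160,200,2.5)])
cv2.imwrite('pics/tip.png',o);print(o.shape)
E
```

```text
[ 0.44254527 -0.34671376  0.07955347] [[-0.986, 0.169, -0.001], [0.169, 0.986, 0.0], [0.001, 0.0, -1.0]]
[[321. 223.]
 [321. 231.]
 [321. 213.]
 [321. 233.]
 [321. 290.]] [[393. 289.]
 [393. 285.]
 [390. 291.]
 [395. 288.]
 [396. 267.]] [[454. 237.]
 [456. 237.]
 [453. 240.]
 [454. 234.]
 [468. 238.]]
(500, 800, 3)
```

View pics/tip.png

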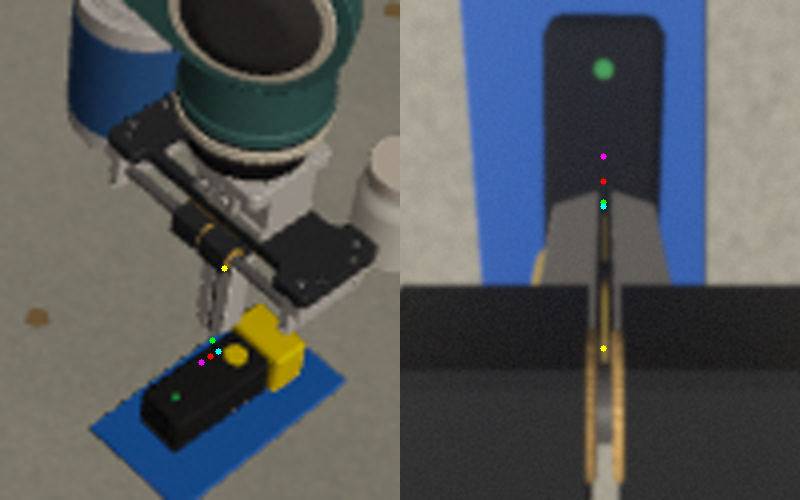

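Both views show the real fingertips falling short of the stated tool frame: (213,325) in the crop against the predicted (210,357). Quantifying the offset along the tool axis.

```bash
python3 - <<'E'
from h import *
s=robot.get_state();R=np.array(s['tool_rot']);p=np.array(s['ee_pos'])
for x in(-.008,0,.008):
    zs=np.arange(-.06,.03,.005);P=[p+R@np.array([x,0,z]) for z in zs]
    print(x);print(np.c_[zs*1000,proj('wrist',P)[:,1],proj('side',P)].round(1).tolist())
def vis(n,f,x0,y0,x1,y1):
    g=cv2.cvtColor(cv2.imread(f'pics/{f}.png'),cv2.COLOR_BGR2GRAY)[y0:y1,x0:x1];print(n);print(g)
vis('side','s_g1',386,270,402,290)
E
```

```text
-0.008
[[-60.0, 285.0, 397.6, 269.9], [-55.0, 280.2, 397.4, 271.1], [-50.0, 275.6, 397.2, 272.3], [-45.0, 271.3, 397.0, 273.4], [-40.0, 267.3, 396.8, 274.6], [-35.0, 263.5, 396.6, 275.7], [-30.0, 259.9, 396.4, 276.9], [-25.0, 256.4, 396.2, 278.0], [-20.0, 253.2, 396.0, 279.2], [-15.0, 250.1, 395.9, 280.3], [-10.0, 247.1, 395.7, 281.4], [-5.0, 244.3, 395.5, 282.5], [-0.0, 241.7, 395.3, 283.7], [5.0, 239.1, 395.1, 284.8], [10.0, 236.7, 394.9, 285.9], [15.0, 234.4, 394.7, 287.0], [20.0, 232.1, 394.6, 288.0], [25.0, 230.0, 394.4, 289.1]]
0
[[-60.0, 270.8, 395.4, 271.4], [-55.0, 266.3, 395.2, 272.6], [-50.0, 262.2, 395.1, 273.7], [-45.0, 258.2, 394.9, 274.9], [-40.0, 254.5, 394.7, 276.1], [-35.0, 251.0, 394.5, 277.2], [-30.0, 247.7, 394.3, 278.4], [-25.0, 244.5, 394.1, 279.5], [-20.0, 241.6, 393.9, 280.6], [-15.0, 238.7, 393.7, 281.8], [-10.0, 236.1, 393.6, 282.9], [-5.0, 233.5, 393.4, 284.0], [-0.0, 231.0, 393.2, 285.1], [5.0, 228.7, 393.0, 286.2], [10.0, 226.5, 392.8, 287.3], [15.0, 224.4, 392.7, 288.4], [20.0, 222.3, 392.5, 289.5], [25.0, 220.4, 392.3, 290.6]]
0.008
[[-60.0, 256.2, 393
[... 1159 characters left out ...]
  67 144 143 141 142 140 137]
 [114 115 114 112  81  97  37  80  81  96 143 143 141 140 140 139]
 [116 116 114 113  97  82  48  80  80 101 143 141 114 120 133 138]
 [118 117 113 109 111 112  69  81  83 127 141 101  62  82 116 135]
 [117 116 112 113 114 114  97  88  75  89  49  28  23  50  82 114]
 [116 115 116 114 115 116  71  72  61  36  14  23  19  19  37  80]
 [114 114 113 112 112  89  62  46  28  21  21  21  21  22  23  39]
 [114 115 117  62  65  62  34  12  20  21  30  87 114 112  55  23]
 [115 118  74  67  46  25  22  19  19  33 116 140 140 140 137  84]
 [114  89  61  34  18  22  24  21  23  33 116 140 140 139 140 136]
 [ 68  48  22  19  21  18  23  23  21  31  97 139 140 140 139 112]]
```

The fingertips stand at about −13 mm on the tool axis instead of +19, so the real grasp point is about 32 mm short of the stated TCP. That explains why the fingers closed just above the body without contact. I'll correct for it.

```bash
cat >> h.py <<'E'
DZ=.032  # real grasp point lies DZ behind the reported TCP
def cmd(G,R): return np.asarray(G,float)+np.asarray(R)[:,2]*DZ
E
python3 - <<'E'
from h import *
S=robot.get_state
robot.gripper_to(.07)
hit=robot.move_linear([.4427,-.347,.001],velocity=.1,threshold=15)
z0=S()['ee_pos'][2];print('hit',hit,z0)
robot.gripper_to(.02);s=S();print(s['opening'],s['time'],s['force'])
if s['opening']>.034:
    robot.move_linear([.4427,-.347,.15],velocity=.2);s=S();print('lift',s['opening'],s['force'],s['time'])
    y=-.103
    robot.move_ptp([.4206,.1447,.14],down(y)); robot.move_linear([.4206,.1447,z0+.054],velocity=.1)
    s=S();print(s['time'],s['ee_pos'],s['opening'])
    open('z0','w').write(str(z0))
    grab('wrist','w3');grab('side','s3');grab('top','t3')
    t,sd,w=[cv2.imread(f'pics/{n}3.png') for n in('t','s','w')]
    r=lambda i,x,y:cv2.resize(i[y:y+100,x:x+133],(400,300),interpolation=cv2.INTER_CUBIC)
    cv2.imwrite('pics/scan3.png',np.vstack([np.hstack([r(t,210,120),r(sd,235,140)]),np.hstack([cv2.resize(w[150:350,160:480],(400,250)),np.zeros((250,400,3),np.uint8)])]))
E
```

```text
hit False 0.0014527576105923257
0.039808254964019456 25.6833 [-0.61623759  1.22572641  2.88834442]
lift 0.039871575638179335 [ 0.26449233  1.01727847 -3.22900892] 26.575
29.3583 [0.42093585 0.14472399 0.05586863] 0.03983614008655942
```

View pics/scan3.png

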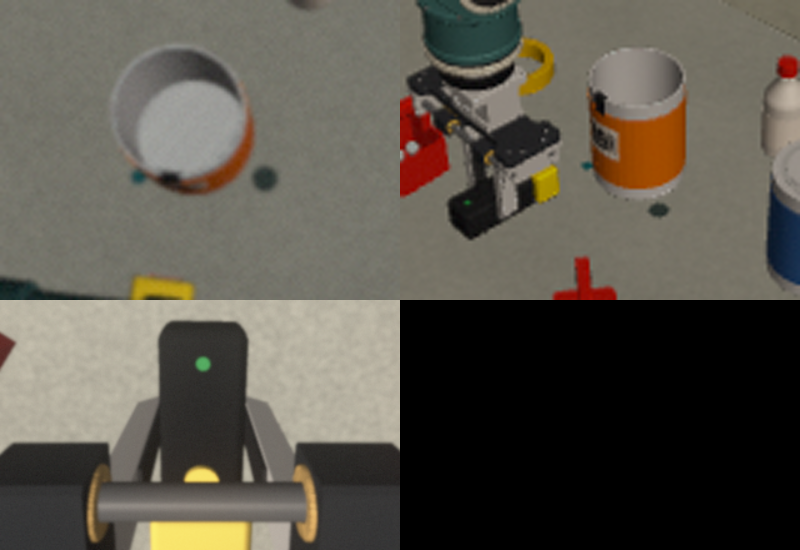

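The scanner is held with its nose toward the label. I check the nose numerically, then hold and lay it back. Twelve pictures have been viewed, so further checks are numeric.

```bash
python3 - <<'E'
from h import *
S=robot.get_state
print('nose front top edge',onplane('top',[[264.3,213]],.10),'label ~ .570 .129')
robot.pause(2.3)
z0=float(open('z0').read())
robot.move_linear([.4206,.1447,.13],velocity=.2)
a=-.16
robot.move_ptp([.4416,-.351,.10],down(a))
hit=robot.move_linear([.4416,-.351,z0+.001],velocity=.08,threshold=12);print('hit',hit,S()['ee_pos'])
robot.gripper_to(.07);print(S()['opening'],S()['time'])
robot.move_linear([.4416,-.351,.14],velocity=.25)
robot.move_ptp([.40,.0,.25],down(0))
im=grab('top','t4')[...,::-1]; print(S()['time'])
h=cv2.cvtColor(im,cv2.COLOR_BGR2HSV)[190:275,420:480]
for k,lo,hi,z in(('pad',(105,120,40),(125,255,255),.006),('yel',(20,120,60),(34,255,255),.046),('blk',(0,0,0),(180,255,45),.042)):
    c=max(cv2.findContours(cv2.inRange(h,lo,hi),0,1)[0],key=cv2.contourArea)+np.array([420,190]);r=cv2.minAreaRect(c);P=onplane('top',cv2.boxPoints(r),z)[:,:2]
    e=[P[1]-P[0],P[2]-P[1]];print(k,np.round(r[0],1),P.mean(0).round(4),[(np.linalg.norm(x).round(3),np.degrees(np.arctan2(x[1],x[0])).round(1)) for x in e])
E
```

```text
nose front top edge [[0.49201764 0.13632344 0.1       ]] label ~ .570 .129
hit False [ 0.44182253 -0.35117707  0.00285763]
0.06997831550858102 36.1667
38.4417
pad [448.6 232.9] [ 0.4518 -0.3517] [(np.float64(0.169), np.float64(-7.9)), (np.float64(0.089), np.float64(-96.9))]
yel [454.5 215.3] [ 0.4979 -0.354 ] [(np.float64(0.03), np.float64(-11.2)), (np.float64(0.053), np.float64(-100.1))]
blk [449.9 237. ] [ 0.441  -0.3432] [(np.float64(0.085), np.float64(-10.2)), (np.float64(0.041), np.float64(-99.1))]
```

Scan checked: the window was about 78 mm off. The scanner is back on the pad, offset about 2 mm and 6 mm, roughly 3° off. Next I locate the scoop handle and plan the pour.

```bash
cat >> h.py <<'E'
C=np.array([.6245,.1235])
def scoopR(phi,th):  # phi: heading of the lip, th: front-down tilt
    f=np.array([np.cos(phi),np.sin(phi),0]);Z=np.array([0,0,1.])
    sx=-f*np.cos(th)+Z*np.sin(th);sz=f*np.sin(th)+Z*np.cos(th)
    return np.c_[sx,np.cross(sz,sx),sz]
def toolR(Rs,k): return np.c_[k*Rs[:,0],-k*Rs[:,1],-Rs[:,2]]
def pourpose(phi,th,k,inset=.024,zl=.178,back=0.):
    Rs=scoopR(phi,th);f=np.array([np.cos(phi),np.sin(phi),0])
    L=np.r_[C,zl]-f*(inset+back);G=L+.084*Rs[:,0]+.061*Rs[:,2];R=toolR(Rs,k)
    return cmd(G,R),R
E
python3 - <<'E'
from h import *
print('handle ends side',onplane('side',[[241.4,170.6],[228,179.5]],.101).round(3))
im=cv2.imread('pics/t4.png');h=cv2.cvtColor(im,cv2.COLOR_BGR2HSV);m=cv2.inRange(h,(0,190,60),(6,255,255))[200:280,160:230]
c=max(cv2.findContours(m,0,1)[0],key=cv2.contourArea)+np.array([160,200]);r=cv2.minAreaRect(c);print(r,onplane('top',cv2.boxPoints(r),0)[:,:2].round(3).tolist())
lo=np.array([-2.81,-.39,-1.27,.06,-1.19,.19,-2.82]);hi=np.array([2.81,2.02,1.25,2.57,4.33,2,2.82])
for k in(1,-1):
  for phd in range(-180,180,30):
    ph=np.radians(phd);res=[]
    for th in(0,20,40,55):
        p,R=pourpose(ph,np.radians(th),k);q=robot.ik(p,R)
        res.append(None if q is None else np.round(np.minimum(q-lo,hi-q).min(),2))
    if None not in res: print(k,phd,res,np.round(q,2))
E
```

```text
handle ends side [[0.474 0.323 0.101]
 [0.413 0.32  0.101]]
((194.09664916992188, 240.9854278564453), (28.063493728637695, 44.418060302734375), 5.44033145904541) [[0.359, 0.377], [0.478, 0.37], [0.473, 0.294], [0.353, 0.302]]
1 -180 [np.float64(0.17), np.float64(0.17), np.float64(0.13), np.float64(0.17)] [ 0.13  0.15 -0.55  2.19  1.86  0.4   2.65]
1 -120 [np.float64(0.02), np.float64(0.02), np.float64(0.0), np.float64(0.01)] [ 0.42  0.33 -0.37  1.95 -1.18  0.8   0.41]
1 -90 [np.float64(0.05), np.float64(0.14), np.float64(0.06), np.float64(0.14)] [ 0.01  0.51  0.17  1.66 -1.05  1.39  0.6 ]
1 -60 [np.float64(0.07), np.float64(0.2), np.float64(0.18), np.float64(0.16)] [-0.14  0.73  0.35  1.33 -0.92  1.84  0.83]
1 -30 [np.float64(0.09), np.float64(0.21), np.float64(0.13), np.float64(-0.0)] [ 0.21  0.93 -0.55  1.   -0.24  2.    0.72]
1 60 [np.float64(0.01), np.float64(0.19), np.float64(0.26), np.float64(0.11)] [-0.85  0.98  0.85  1.1   0.09  1.89  2.56]
1 90 [np.float64(0.02), np.float64(0.14), np.float64(0.03), np.float64(0.12)] [-1.03  0.78  0.77  1.42  0.38  1.48  2.7 ]
1 120 [np.float
[... 641 characters left out ...]
7), np.float64(0.08), np.float64(0.02)] [-0.34  0.81  0.71  1.34 -1.09  1.98 -2.21]
-1 -30 [np.float64(0.16), np.float64(0.17), np.float64(0.04), np.float64(-0.0)] [ 0.21  0.93 -0.55  1.   -0.24  2.   -2.42]
-1 60 [np.float64(0.02), np.float64(0.13), np.float64(0.3), np.float64(0.11)] [-0.87  1.    0.89  1.11  0.06  1.89 -0.55]
-1 90 [np.float64(0.04), np.float64(0.09), np.float64(0.38), np.float64(0.51)] [-1.01  0.77  0.72  1.42  0.41  1.49 -0.46]
-1 120 [np.float64(0.23), np.float64(0.07), np.float64(0.37), np.float64(0.71)] [-1.04  0.51  0.54  1.75  0.8   1.13 -0.45]
-1 150 [np.float64(0.32), np.float64(0.12), np.float64(0.22), np.float64(0.53)] [-0.86  0.27  0.31  2.04  1.26  0.79 -0.46]
```

Handle estimates from side (0.4435, 0.3215) and top (0.441, 0.330) agree within 9 mm. I'll grasp at the mean and pour from the far side (lip heading 165°), where the joint margins are good.

```bash
python3 - <<'E'
from h import *
S=robot.get_state
R=toolR(scoopR(np.radians(178),0),-1);print(R.round(2).tolist())
g=np.array([.443,.326,.093])
robot.gripper_to(.06)
robot.move_ptp(cmd(g+[0,0,.09],R),R)
f0=np.array(S()['force'])
print('hit',robot.move_linear(cmd(g,R),velocity=.1,threshold=10))
z0=S()['ee_pos'][2];robot.gripper_to(0);s=S();print(s['opening'],s['force']-f0,s['time'],z0)
if s['opening']>.008:
    open('z1','w').write(str(z0))
    robot.move_linear(cmd(g+[0,0,.19],R),velocity=.12);s=S();print(s['opening'],s['force']-f0,s['time'])
    w=grab('wrist','w5');h=cv2.cvtColor(cv2.cvtColor(w,cv2.COLOR_RGB2BGR),cv2.COLOR_BGR2HSV)
    red=cv2.inRange(h,(0,150,40),(8,255,255));print('red px',red.sum()//255, cv2.boundingRect(red))
    for th in(0,30,60):
        p,Rp=pourpose(np.radians(165),np.radians(th),-1,zl=.185);q=robot.ik(p,Rp);print(th,p.round(3),None if q is None else np.round(q,2))
    print(np.round(s['qpos'],2))
E
```

```text
[[-1.0, 0.03, -0.0], [0.03, 1.0, -0.0], [-0.0, -0.0, -1.0]]
hit False
0.01377001747892611 [ 0.91620567  0.54611385 -2.7332457 ] 41.9583 0.06152063670318232
0.013709210972377506 [-0.5839609   0.26451688 -2.00021849] 43.6917
red px 20564 (0, 0, 638, 296)
0 [0.729 0.096 0.214] [-0.69  0.78  0.95  1.28 -0.62  1.38  1.54]
30 [0.704 0.102 0.252] [-1.12  0.43  1.04  1.8  -0.23  0.64  1.24]
60 [0.664 0.113 0.272] [-1.49  0.31  1.08  2.22  1.66  0.41 -0.73]
[-1.47  0.34  0.98  1.75 -0.3   1.21  1.13]
```

```bash
python3 - <<'E'
from h import *
for phd in(60,75,90,105,120,135,150,180,-90,-60):
    print(phd)
    for th in(0,15,30,45,55):
        p,R=pourpose(np.radians(phd),np.radians(th),-1,zl=.185);q=robot.ik(p,R);print('  ',th,None if q is None else np.round(q,2).tolist())
E
```

```text
60
   0 [-0.91, 0.49, 1.09, 1.75, -0.46, 1.19, -0.22]
   15 [-0.95, 0.62, 1.08, 1.58, -0.31, 1.37, -0.37]
   30 [-0.96, 0.78, 1.08, 1.4, -0.21, 1.57, -0.44]
   45 [-0.98, 1.05, 1.25, 1.22, -0.24, 1.78, -0.35]
   55 [-0.95, 1.14, 1.22, 1.1, -0.15, 1.9, -0.36]
75
   0 [-0.9, 0.62, 1.2, 1.68, -0.6, 1.26, 0.16]
   15 [-1.0, 0.7, 1.22, 1.58, -0.41, 1.34, -0.02]
   30 [-1.06, 0.83, 1.23, 1.46, -0.26, 1.45, -0.14]
   45 [-1.08, 0.98, 1.22, 1.34, -0.14, 1.58, -0.22]
   55 [-1.08, 1.08, 1.21, 1.26, -0.05, 1.66, -0.25]
90
   0 [-0.8, 0.62, 1.09, 1.61, -0.57, 1.27, 0.39]
   15 [-0.97, 0.67, 1.16, 1.57, -0.36, 1.26, 0.19]
   30 [-1.11, 0.79, 1.23, 1.52, -0.22, 1.3, 0.05]
   45 [-1.18, 0.91, 1.22, 1.46, -0.06, 1.36, -0.08]
   55 [-1.21, 1.01, 1.22, 1.42, 0.03, 1.42, -0.15]
105
   0 [-0.77, 0.68, 1.09, 1.53, -0.61, 1.31, 0.66]
   15 [-0.94, 0.63, 1.08, 1.57, -0.32, 1.18, 0.4]
   30 [-1.12, 0.69, 1.14, 1.59, -0.11, 1.14, 0.19]
   45 [-1.28, 0.85, 1.25, 1.6, -0.01, 1.14, 0.06]
   55 [-1.33, 0.93, 1.24, 1.59, 0.11, 1.16, -0.06]
120
   0 [-0.73, 0.72, 1.07, 1.46, -0.64, 1.34, 0.9]
   15 [-0.94, 0.64, 
[... 759 characters left out ...]
6, 0.9, 1.55, -0.49, 1.0, 1.71]
   30 [-1.02, 0.37, 0.92, 1.82, -0.34, 0.59, 1.6]
   45 [-1.33, 0.28, 1.15, 2.07, -0.22, 0.19, 1.47]
   55 [-0.97, 0.12, 0.63, 2.21, 1.91, 0.25, -0.62]
-90
   0 [-0.14, 0.5, -0.37, 1.46, 0.18, 1.22, 2.6]
   15 [0.14, 0.46, -0.55, 1.52, -0.01, 1.12, 2.8]
   30 [0.63, 0.63, -1.08, 1.57, 0.06, 1.07, 2.81]
   45 [-0.46, 0.53, 0.72, 1.65, -1.11, 1.47, -2.56]
   55 [-0.25, 0.55, 0.53, 1.66, -1.18, 1.53, -2.48]
-60
   0 [-1.16, 0.58, 1.08, 1.65, -0.54, 1.24, -2.58]
   15 [-0.96, 0.63, 1.08, 1.57, -0.76, 1.47, -2.38]
   30 [-0.77, 0.73, 1.08, 1.49, -0.97, 1.73, -2.23]
   45 [-0.52, 0.77, 0.9, 1.39, -1.06, 1.91, -2.2]
   55 [-0.34, 0.81, 0.71, 1.33, -1.09, 1.99, -2.22]
```

Lip heading 120° gives a smooth joint sequence and clears the blue tin and the bottle. Carrying and pouring.

```bash
python3 - <<'E'
from h import *
S=robot.get_state
ph=np.radians(120)
pp=lambda th:pourpose(ph,np.radians(th),-1,zl=.185)
p,R=pp(0)
try: robot.move_linear(p,velocity=.15,frame=R)
except robot.PlanningError as e:
    print('lin',e); robot.move_ptp(p,R)
s=S();print('pre',s['time'],s['opening'],np.round(s['qpos'],2),np.array(s['ee_pos'])-p)
for th,v in((14,.06),(28,.05),(36,.03),(44,.03),(55,.05)):
    p,R=pp(th)
    robot.move_linear(p,velocity=v,frame=R); print(th,round(S()['time'],2))
grab('top','t6');grab('side','s6')
robot.pause(.4)
s=S();print(s['time'],s['opening'],s['force'])
E
```

```text
pre 46.425 0.013564902745263856 [-0.73  0.72  1.07  1.46 -0.64  1.34  0.9 ] [-9.22148206e-05  4.91020965e-04  9.95703234e-05]
14 46.93
28 47.52
36 48.08
44 48.65
55 49.14
49.6417 0.013762556114959634 [-0.59627443 -0.79747615 -1.42563552]
```

```bash
python3 - <<'E'
from h import *
S=robot.get_state
ph=np.radians(120)
pp=lambda th:pourpose(ph,np.radians(th),-1,zl=.185)
try:
    p,R=pp(60);robot.move_linear(p,velocity=.05,frame=R);robot.pause(.3)
except robot.PlanningError as e: print(e)
for th in(36,14,0):
    p,R=pp(th);robot.move_linear(p,velocity=.09,frame=R)
R=toolR(scoopR(np.radians(178),0),-1);g=np.array([.443,.326,.093])
robot.move_linear(cmd(g+[0,0,.12],R),velocity=.2,frame=R)
s=S();print(s['time'],s['opening'],s['force'])
t=grab('top','t7');w=grab('wrist','w7')
for nm in('top0','t7'):
    i=cv2.imread(f'pics/{nm}.png');x=cv2.cvtColor(i,cv2.COLOR_BGR2GRAY)[144:182,250:296];print(nm);print('\n'.join(' '.join(f'{v//10:2d}' for v in r[::1]) for r in x[::2]))
h=cv2.cvtColor(w,cv2.COLOR_RGB2HSV)
wh=((h[...,1]<60)&(h[...,2]>150)).astype(np.uint8)
for nm in('w5','w7'):
    i=cv2.cvtColor(cv2.imread(f'pics/{nm}.png'),cv2.COLOR_BGR2HSV);red=cv2.inRange(i,(0,130,40),(8,255,255))
    n,l,st,c=cv2.connectedComponentsWithStats(red);k=1+np.argmax(st[1:,4]);print(nm,st[k])
    H=cv2.convexHull(np.argwhere(l==k)[:,::-1].astype(np.int32));m=np.zeros(red.shape,np.uint8);cv2.fillConvexPoly(m,H,1)
    b=((m>0)&(i[...,1]<90)&(i[...,2]>120)).astype(np.uint8);n,_,st,c=cv2.connectedComponentsWithStats(b);print([(st[j,4],c[j].round().tolist()) for j in range(1,n) if st[j,4]>15])
E
```

```text
54.1083 0.013501526998829734 [ 1.25240518 -0.86030671 -0.68411131]
top0
12 12 12 10 10 10 10 10 10 10  9  9  9  9  9  8  8  8  8  7  7  7  6  6  6  6  5  5  4  5  5  5  4  4  5  7 10 12 12 11 10 11 10 11 11 10
12 11 11 10 10 10 10 10 10 10 10 10  9  9  9  8  8  8  8  8  8  8  8  8  8  8  8  7  6  5  5  4  4  4  5  5  6  9 11 11 11 11 10 11 11 11
11 11 11 11 10 10 10 10 10 10 10  9  9  9 10 10 11 12 12 14 14 14 14 15 14 14 14 14 14 13 12 11  9  7  6  5  4  6  9 11 11 11 11 10 10 11
11 11 11 11 11 10 10 10 10 10 10 10 10 12 13 14 14 14 14 15 14 15 15 14 15 15 14 14 14 15 14 14 14 14 12 10  7  5  7 10 12 10 10 10 10 10
11 10 11 11 11 11 10 10 10 10 11 12 13 14 14 15 14 14 14 15 14 15 15 14 14 14 14 14 14 15 15 14 14 14 14 14 13 11  8  9 10 11 10 10 10 10
11 11 11 11 11 11 11 10 10 12 13 14 14 14 14 14 15 15 15 15 14 15 15 14 14 14 14 15 14 14 15 15 14 14 14 15 14 14 13 11 11 12 10 10 11 10
11 10 11 10 11 10 11 11 13 13 14 14 14 15 14 15 15 15 15 14 15 14 14 14 15 14 14 15 14 14 14 14 14 14 14 14 14 14 14 13 12 12 10 10 10 10
10 11 11 11 11 11 12 13 14 14 14 14 15 15 14 15 15 14 15 14 14
[... 3945 characters left out ...]
 11 11  9  7  5  5  6  7  8  6  3  2  2  1  2  4  8 11 11 11 11 11 11 10 10 10  9  8  8  7  7  6  6  7  6  6  7  8 10 11 11 11  9  7  5
11 11 11  9  8  7  6  8  9 10 10  9  6  4  3  3  3  4  5  6  6  7  6  7  6  7  6  6  5  6  6  6  6  6  7  7  8  9 10 11 11 11 11  9  7  5
w5 [  272   105    99   191 12761]
[(np.int32(94), [367.0, 164.0]), (np.int32(73), [274.0, 165.0]), (np.int32(212), [299.0, 207.0]), (np.int32(241), [343.0, 210.0]), (np.int32(152), [294.0, 228.0]), (np.int32(60), [342.0, 227.0]), (np.int32(17), [309.0, 288.0])]
w7 [  273   113    96   183 12709]
[(np.int32(84), [366.0, 168.0]), (np.int32(63), [275.0, 171.0]), (np.int32(19), [309.0, 288.0]), (np.int32(20), [334.0, 288.0])]
```

The wrist view of the bowl shows all ball blobs gone, and the tin floor shows new ball-like shading. Setting the scoop down.

```bash
python3 - <<'E'
from h import *
S=robot.get_state
z1=float(open('z1').read())
R=toolR(scoopR(np.radians(178),0),-1);g=np.array([.443,.326,.093])
robot.move_linear(cmd(g+[0,0,.015],R),velocity=.15)
p=cmd(g,R);p[2]=z1
print('hit',robot.move_linear(p,velocity=.03,threshold=12),S()['ee_pos'],S()['time'])
robot.gripper_to(.05)
robot.move_linear(cmd(g+[0,0,.10],R),velocity=.15);print(S()['opening'],S()['time'])
w=grab('wrist','w8');c=cam('wrist')
robot.move_linear(cmd(g+[0,-.06,.22],R),velocity=.25)
t=grab('top','t8');s=grab('side','s8');print(S()['time'])
def rect(f,x0,y0,x1,y1):
    h=cv2.cvtColor(cv2.imread(f'pics/{f}.png'),cv2.COLOR_BGR2HSV)[y0:y1,x0:x1]
    k=max(cv2.findContours(cv2.inRange(h,(0,190,60),(6,255,255)),0,1)[0],key=cv2.contourArea)+np.array([x0,y0]);r=cv2.minAreaRect(k)
    print(f,np.round(r[0],1),np.round(r[1],1),round(r[2],1),cv2.boundingRect(k),cv2.contourArea(k))
for f in('top0','t8'): rect(f,160,200,230,280)
for f in('side0','s8'): rect(f,205,160,265,212)
a,b=[cv2.imread(f'pics/{f}.png').astype(int) for f in('side0','s8')]
for nm,(x0,y0,x1,y1) in dict(tin=(290,150,340,210),blue=(350,180,400,240),hard=(352,155,374,196),tape=(258,150,290,175),jar=(424,232,458,270),scan=(360,272,430,326)).items():
    d=abs(a-b).max(2)[y0:y1,x0:x1];print(nm,(d>50).sum())
E
```

```text
hit True [0.44345941 0.32547782 0.06177091] 55.55
0.05030700574823129 57.1
57.9333
top0 [194.2 241. ] [28.1 44.5] 5.2 (179, 218, 31, 46) 1129.5
t8 [191.5 256.6] [25.2  7.5] 3.2 (179, 253, 26, 9) 93.0
side0 [232.1 191.1] [27.6 39.7] 58.4 (213, 170, 38, 37) 774.0
s8 [233.1 190.3] [27.6 39.6] 59.0 (214, 169, 38, 37) 763.5
tin 27
blue 0
hard 0
tape 0
jar 0
scan 142
```

```bash
python3 - <<'E'
from h import *
robot.pause(.3); robot.sign_off(); print(robot.get_state()['time'])
E
```

```text
the job is handed in; nothing more can be done
the job is handed in; nothing more can be done
```

The job is handed in, with the clock at about 58 s of 72 s. All three steps were carried out as far as my checks could show, but I could not count all five balls in the tin.

- **Scan:** I held the scanner at the label for over 2 s. The top view put the window about 78 mm off and roughly in line with the label's middle; I measured no offset from the middle beyond that.
- **Scanner back on its pad:** The scanner was released about 2 mm along and 6 mm across from the pad's centre, and 2–3° off lengthwise.
- **Balls:** I poured slowly with the lip over the tin, up to a commanded 60° tilt. Afterwards the ball-sized bright spots were gone from the scoop's bowl and new ball-like shading showed on the tin floor. The images did not let me count five.
- **Scoop:** It stands back where it started. Its side-view outline matches the initial one within 1 px, which suggests it is upright. The last top view of it was blocked by the arm, so that check failed.
- **Other things:** Side-view comparison showed no change in the blue tin, bottle, jar or tape. The orange tin's region changed by only 27 pixels, so it looks unmoved.

**Disagreement with the spec:** the first grasps closed on nothing. Side and wrist views showed the real fingertips about 32 mm short of where the tool frame says, and correcting for that fixed every later grasp. I used all 12 picture views, so every check after the scan grasp was numeric only.

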